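# Lay the tall bottle down on its padded stop

## Robot

A 7-joint arm with a two-finger parallel gripper is mounted at the origin on the work surface. World frame = base frame: x ahead of the robot, y to its left, z up, the work surface at z = 0. Lengths are in m, angles in rad, forces in N, time in s.
With the tool pointing down it reaches from about 0.4 to 0.85 m from the base axis. Payload 4.4 kg.
Tool frame: the origin (TCP) lies on the centre line of the jaws, within the pads' length; the fingertips stand 25 mm ahead of it and the grasp point (between the pads) lies 6 mm ahead of it; z points along the fingers, y is the line along which they close (so a half turn about z gives the same grasp; the last joint's range is limited). The gripper opens to 94 mm and grips with 3 to 60 N. Pads are 16 mm wide; open, the fingers measure 119 mm over their backs; the gripper's body (75 mm by 177 mm) begins 78 mm behind the grasp point.
Start: joints at [-1.318, 0.628, 0.038, 1.517, -0.027, 0.996, -0.02], TCP at [0.204, 0.617, 0.23] pointing down, gripper open.
Joint ranges: [-3.06, 3.06], [-0.37, 2.12], [-1.25, 1.32], [0.18, 2.47], [-1.1, 4.24], [0.23, 1.98], [-2.94, 2.94]. Speed limits (rad/s): [2.57, 2.57, 3.14, 3.14, 3.14, 3.14, 3.14].

## Interface

Orientations are given as a unit quaternion [x, y, z, w].
In Python, from station import robot, optics gives the robot as it stands.
- The arm moves only by the shell command python3 -m jog 'ROWS' [FORCE]. ROWS is JSON, a list of rows, each a list of 5 numbers: the shift along the tool's x, y, z as a fraction of full scale, then the turn about the tool's z as a fraction of full scale, then the opening, from 0 (shut) to 1 (fully open). In form: [[dx, dy, dz, twist, claw], ...]. A call has 1 to 5 rows; each row is the pose to reach, as a shift and turn from the pose commanded when the call began, along the tool's axes at that moment, turning the shorter way round; what a row does not reach only later rows make up. Full scale, the value 1, is 30 cm for a shift and pi rad for a turn. A row lasts 1/10 s, in which the tool goes at most 50 mm and 8.59 degrees, less where a joint would pass 70% of its speed; a pose out of reach is approached as far as the arm can. A call with a number of a shift or a turn outside -1 to 1 is refused whole. A call with a gripper value outside its range is refused whole. The fingers move at their own pace and stop on an object; FORCE is the grip in N (left out, the last holds). Time passes only in rows, so rows that repeat a pose let the fingers close. It gives the time, the measured TCP pose, the force, the opening and the grip force at its end, in the units of the state.
- robot.observe(): the state, without advancing time (a new reading comes with each control period).
- optics.read_camera(name): name is "scene" or "top"; returns the picture (400x640x3 uint8, red, green, blue); there is no depth.
- optics.camera_params(name): a dict with "fov_y" (degrees; the focal length in pixels is half the picture's height over the tangent of half this angle, whatever the lens; pixels are square), "cx", "cy" (the principal point, pixels), "xyz" and "orientation" of the camera in the world. Camera axes: x right, y down, z forward; pixel columns grow to the right and rows downward; lengths in m; the calibration is good to about 2 mm. A picture is of the moment at which its call begins. camera_params takes no time and is no camera call.
- robot.hand_in(): hands the job in; it is judged then, once.
The state is a dict: "t": time; "joints": joint angles; "joint_vel": joint speeds; "joint_efforts": joint torques, N m; "eef_pos": TCP position; "orientation": TCP orientation; "ft_force": force on the tool from outside, world axes, zero at the start; "moment": the same for the moment, N m; "width": finger opening in m; "grip_force": force on a finger pad.
Only numpy, scipy, OpenCV 4.12 (cv2) and the standard library are available. Lean on these libraries where they do the work, as an engineer would, in place of code of your own. Each camera call takes 0.05 s, during which the arm holds its last target. There are 200 camera calls.

## Task

Tip the tall white square bottle with the blue cap over onto its side, the way of the orange padded bar in front of it, easing it down gently with the fingers all the way so that it comes to lie across the bar with its cap end raised beyond it. Only push and support it: do not grip, squeeze, lift or carry it and do not let it fall. Leave the jar, the plaster cast and the cup beside it alone, and finish clear of everything.

Things in the scene. Friction and masses are not known exactly. Their poses are not given: they have to be found in the camera images.
- bottle: Loose sealed square plastic bottle, 0.3 to 0.6 kg, upright at the start: body 64 x 64 mm and 120 mm tall, round neck 26 mm in diameter from 120 to 172 mm up, blue cap 32 mm in diameter from 172 to 206 mm up. Origin: centre of its underside; z runs up its axis; x is the way it is to go over, towards the orange bar (within 0.12 rad of the stand's x).
- bottle_cap (a point): Centre of the top face of the blue cap, on the bottle's axis, 206 mm above its underside. Pushed here, the bottle tips on its foot without sliding.
- bottle_edge (a point): Middle of the bottle's lower front edge (32 mm along its x from its origin, at its underside), about which it tips. The centre of mass lies about 65 mm above the underside, so beyond a tilt of about 27 degrees the bottle goes over by itself and falls fast unless supported.
- stand: Fixed black rubber mat 270 (x) x 150 (y) x 4 mm with the orange padded bar across it. Origin: centre of the mat's underside, on the table; x points from the standing bottle to the bar, z up. The bottle stands on the mat, its origin within 8 mm of x = -90 mm, y = 0.
- stop_top (a point): Centre of the top of the orange bar (the stop), 26 mm above the table, 40 mm along the stand's x; the bar is 24 mm along x, 130 mm along y. Lying on it, the bottle slopes about 13 to 16 degrees from level, cap end up; neck and cap stick out in free air beyond it, the cap's underside about 60 mm above the mat.
- jar: Bystander: loose jar with a red lid, 64 mm in diameter, 75 mm high; origin centre of underside.
- cast: Bystander: loose plaster dental cast, 60 x 65 mm, 33 mm high; origin centre of underside.
- cup: Bystander: loose open green cup, 70 mm across the rim, 70 mm high; origin centre of underside.
Things that resemble listed ones, but are neither listed nor needed, are in the scene too. What is meant by the bottle is not pink, and is the smaller of those in its own colour.

How it is judged:
By the outcome, as a careful person would: the job done as asked, in the order asked, and still so for the second after the job is handed in, with the robot touching nothing.
It also fails if it takes over 45 s, if anything falls off the work surface, if the arm or the gripper's body presses on something with over 40 N, if the wrist force passes 120 N, or if a joint passes its speed limit or range.

## Working session

There is one attempt and no reset: what is moved stays moved. The work goes in short steps, Python scripts to look and compute and a shell command to move; the robot and the scene stay as the last step left them, time stands still between calls to the robot, and variables do not carry over. Pictures are saved under pics/ and viewed, at most 11 in all, crops included, and the job is handed in when it is done.

```bash
mkdir -p pics
python3 - <<'E'
from station import robot, optics
import cv2
for n in("scene","top"):
    im=optics.read_camera(n); cv2.imwrite(f"pics/{n}0.png",im[:,:,::-1]); print(n,optics.camera_params(n))
print(robot.observe())
E
```

```text
scene {'fov_y': 49.72773657569714, 'cx': 322.83504831224633, 'cy': 198.50685744375397, 'xyz': array([ 1.0057998 , -0.26683175,  0.84269936]), 'orientation': array([ 0.82350702,  0.49461458, -0.14553003, -0.23667195])}
top {'fov_y': 45.47766676191822, 'cx': 322.29938209950586, 'cy': 199.30163043675816, 'xyz': array([ 0.44417215, -0.04908146,  0.91834991]), 'orientation': array([ 0.71348154, -0.6930893 ,  0.07237749, -0.0730261 ])}
{'t': 0.1, 'joints': array([-1.3177735 ,  0.62921258,  0.03845444,  1.51824404, -0.02697081,
        0.9963108 , -0.02001517]), 'joint_vel': array([ 0.00020129, -0.00308599, -0.00017117, -0.00390003, -0.00028683,
        0.00045588, -0.00102996]), 'joint_efforts': array([ 3.73733434e-03, -5.50790119e+01,  1.14750512e+00, -1.87117499e+01,
       -5.22525923e-02,  1.92148268e-02,  3.48017875e-05]), 'eef_pos': array([0.2035539 , 0.61672867, 0.2296805 ]), 'orientation': array([ 1.58740299e-01,  9.87320025e-01, -8.21016720e-04, -1.09645261e-04]), 'ft_force': array([-0.44889677,  0.29300821, -1.40920946]), 'moment': array([-0.01928923, -0.04148348, -0.01974232]), 'grip_force': 0.0, 'width': 0.09373597829561792}
```

View pics/scene0.png

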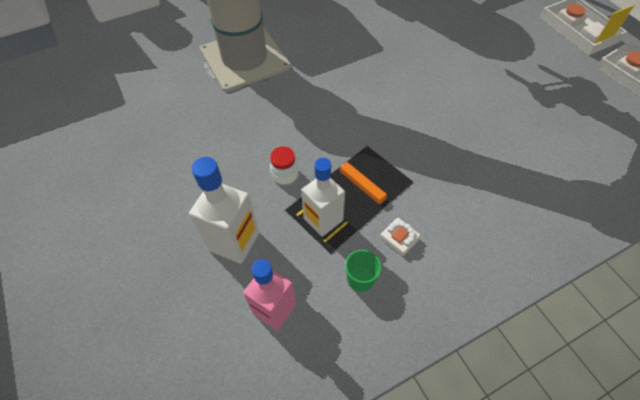

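View pics/top0.png

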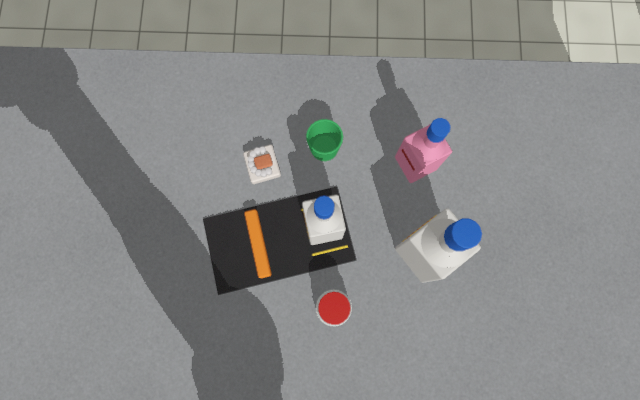

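The candidates are the small white bottle on the mat (scene 323,195; top 324,215), the large white one (scene 225,215; top 440,245) and the pink one (scene 270,295; top 425,150). By the description it is the small white one on the mat. The bar is at top (258,243), the jar at (334,308), the cast at (262,164) and the cup at (324,140).

```bash
cat > h.py <<'E'
import numpy as np, cv2
from scipy.spatial.transform import Rotation as R
from station import robot, optics
def ray(n,px):
    p=optics.camera_params(n); f=200/np.tan(np.radians(p['fov_y']/2))
    px=np.atleast_2d(px).astype(float)
    d=np.c_[(px[:,0]-p['cx'])/f,(px[:,1]-p['cy'])/f,np.ones(len(px))]
    return np.array(p['xyz']),R.from_quat(p['orientation']).apply(d)
def plane(n,px,z):
    o,d=ray(n,px); return (o+d*((z-o[2])/d[:,2])[:,None])[:,:2]
def pix(n,P):
    p=optics.camera_params(n); f=200/np.tan(np.radians(p['fov_y']/2))
    q=R.from_quat(p['orientation']).inv().apply(np.atleast_2d(P)-p['xyz'])
    return np.c_[q[:,0]/q[:,2]*f+p['cx'],q[:,1]/q[:,2]*f+p['cy']]
def tri(pa,pb,a="top",b="scene"):
    o1,d1=ray(a,pa);o2,d2=ray(b,pb);d1=d1[0];d2=d2[0]
    s=np.linalg.lstsq(np.c_[d1,-d2],o2-o1,rcond=None)[0]
    return (o1+s[0]*d1+o2+s[1]*d2)/2, np.linalg.norm(o1+s[0]*d1-o2-s[1]*d2)
def mask(im,lo,hi,box=None):
    m=cv2.inRange(cv2.cvtColor(im,cv2.COLOR_RGB2HSV),lo,hi)
    if box:
        k=np.zeros_like(m); x0,y0,x1,y1=box; k[y0:y1,x0:x1]=1; m=m*k
    return m
def big(m): return max(cv2.findContours(m,cv2.RETR_EXTERNAL,cv2.CHAIN_APPROX_NONE)[0],key=cv2.contourArea)
E
python3 - <<'E'
from h import *
T=cv2.imread("pics/top0.png")[:,:,::-1].copy(); S=cv2.imread("pics/scene0.png")[:,:,::-1].copy()
o=big(mask(T,(5,150,120),(18,255,255),(230,190,290,300)))
r=cv2.minAreaRect(o); c=plane("top",cv2.boxPoints(r),.024); print("bar",plane("top",r[0],.026),c.round(3))
k=big(mask(T,(0,0,0),(180,255,35),(195,180,365,300))); 
r=cv2.minAreaRect(k); c=plane("top",cv2.boxPoints(r),.004);print("mat",c.round(4),c.mean(0))
b=big(mask(T,(105,150,60),(125,255,255),(300,180,350,230))); bs=big(mask(S,(105,150,60),(125,255,255),(305,150,340,190)))
# top face of cap: brightest blue
for im,b_,n in((T,b,"top"),(S,bs,"scene")):
    print(n,cv2.boundingRect(b_),cv2.minEnclosingCircle(b_))
print("cap",plane("top",cv2.minEnclosingCircle(b)[0],.2))
for nm,lo,hi,bx,z in(("jar",(0,150,100),(4,255,255),(310,280,360,335),.075),("cup",(50,100,30),(85,255,255),(300,110,350,170),.07),("cast",(0,0,150),(180,60,255),(235,140,285,190),.033)):
    cc=cv2.minEnclosingCircle(big(mask(T,lo,hi,bx))); print(nm,cc,plane("top",cc[0],z))
crop=cv2.resize(T[120:330,190:370],None,fx=2.8,fy=2.8,interpolation=cv2.INTER_CUBIC)
c2=cv2.resize(S[140:260,280:420],(int(140*588/120*.55),int(588*.55)),interpolation=cv2.INTER_CUBIC)
out=np.zeros((588,800,3),np.uint8); out[:,:504]=crop[:588,:504]; w=min(296,c2.shape[1]); out[:c2.shape[0],504:504+w]=c2[:,:w]
cv2.imwrite("pics/crop1.png",out[:,:,::-1])
E
```

```text
bar [[0.54227585 0.07383338]] [[0.603 0.105]
 [0.61  0.08 ]
 [0.483 0.044]
 [0.477 0.069]]
mat [[ 0.5199 -0.0177]
 [ 0.5343 -0.069 ]
 [ 0.5108 -0.0755]
 [ 0.4965 -0.0244]] [ 0.51537248 -0.04663077]
top (314, 195, 20, 24) ((323.75531005859375, 206.47872924804688), 11.54611587524414)
scene (315, 158, 16, 22) ((322.0, 168.5), 10.920265197753906)
cap [[ 0.58308251 -0.04879046]]
jar ((333.9654235839844, 307.614013671875), 15.906264305114746) [[ 0.43029672 -0.07133084]]
cup ((324.0, 139.5), 20.718448638916016) [[ 0.73539663 -0.04561244]]
cast ((258.5408020019531, 164.5), 33.97686767578125) [[0.69394108 0.07902192]]
```

View pics/crop1.png

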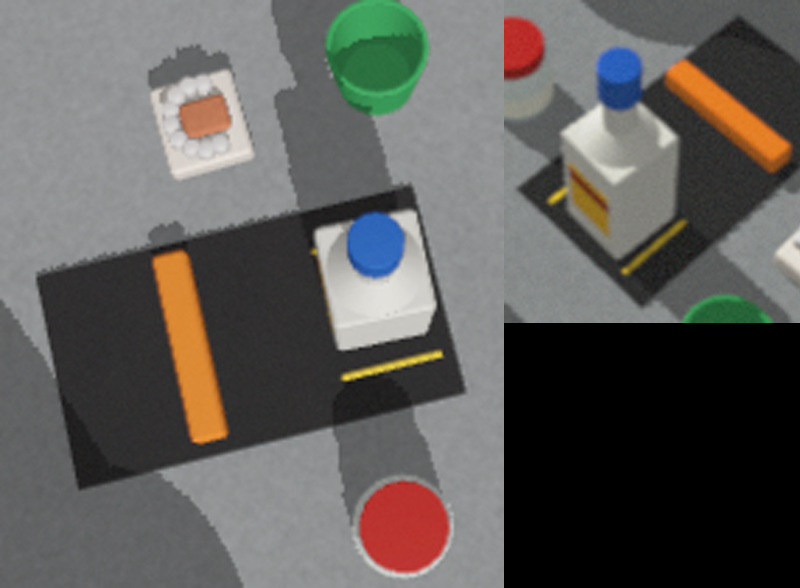

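The crop confirms the choice: a small white bottle with a blue cap standing at the mat's far end from the bar, cap near top px (324,207). Mat corners in the crop are (38,275), (410,186), (465,392) and (80,488). Next I work out the stand frame, the cap position and the bottle's yaw.

Run:
```python
from h import *
T=cv2.imread("pics/top0.png")[:,:,::-1].copy(); S=cv2.imread("pics/scene0.png")[:,:,::-1].copy()
c=np.array([[38,275],[410,186],[465,392],[80,488]])/2.8+[190,120]
m=plane("top",c,.004); print("mat",m.round(4),"ctr",m.mean(0))
xs=m[0]+m[3]-m[1]-m[2]; xs/=np.linalg.norm(xs); ys=np.array([-xs[1],xs[0]]); print("xs",xs,np.degrees(np.arctan2(xs[1],xs[0])))
bar=np.array([.5423,.0738]); org=bar-.04*xs; print("org from bar",org)
f=lambda p:(np.c_[(p-m.mean(0))@xs,(p-m.mean(0))@ys]*1000).round(1)
# cap top face: project a disc-like fit: the top-rim is the far (upper-left) part; triangulate cap blob centres (mid-cap z~.193)
for n,im,bx in(("top",T,(300,180,350,230)),("scene",S,(305,150,340,190))):
    b=big(mask(im,(105,150,60),(125,255,255),bx)); M=cv2.moments(b); u=(M['m10']/M['m00'],M['m01']/M['m00'])
    print(n,u,cv2.boundingRect(b)); 
    if n=="top": ut=u
    else: print("cap centre",tri(ut,u))
# disc of radius 16mm at z .21: compare image extent
for z in(.21,.176):
  a=np.linspace(0,6.28,60); P=np.c_[.583+.016*np.cos(a),-.049+.016*np.sin(a),0*a+z]; q=pix("top",P); print(z,q.min(0),q.max(0))
# bottle white top
w=mask(T,(0,0,140),(180,60,255),(295,185,360,255)); k=big(w); r=cv2.minAreaRect(k); print("white",r, cv2.boundingRect(k))
p=cv2.approxPolyDP(cv2.convexHull(k),2.,True)[:,0]; print(p.tolist()); P=plane("top",p,.124); print(P.round(4).tolist()); print(f(P))
for i in range(len(P)):
  d=P[(i+1)%len(P)]-P[i]; print(i,np.linalg.norm(d).round(3),(np.degrees(np.arctan2(d[1],d[0]))-np.degrees(np.arctan2(xs[1],xs[0]))).round(1))
for nm,a,b in(("bigcap",(463,234),(207,174)),("pinkcap",(438,130),(262,271))): print(nm,tri(a,b))
```

```text
mat [[ 0.591   0.1837]
 [ 0.6619 -0.0725]
 [ 0.5189 -0.1132]
 [ 0.4473  0.1441]] ctr [0.55477063 0.03550999]
xs [-0.26730912  0.96361083] 105.50420609746564
org from bar [0.55299236 0.03525557]
top (323.49523809523805, 206.6130325814536) (314, 195, 20, 24)
scene (322.4861111111111, 168.49242424242425) (315, 158, 16, 22)
cap centre (array([ 0.58398711, -0.04823638,  0.19450374]), np.float64(0.000337281845298227))
0.21 [313.34670892 194.95039777] [334.4892065  215.70804352]
0.176 [313.69722585 199.51757952] [333.90766701 219.39603317]
white ((324.22052001953125, 219.55821228027344), (44.176490783691406, 37.64995193481445), 78.2317123413086) (303, 195, 43, 50)
[[337, 195], [345, 227], [342, 237], [311, 244], [303, 202]]
[[0.6183, -0.0708], [0.5637, -0.0854], [0.5467, -0.0807], [0.5335, -0.0293], [0.6045, -0.0133]]
[[-119.4  -32.9]
 [-118.9   23.7]
 [-109.9   38.9]
 [ -56.7   37.9]
 [ -60.3  -34.9]]
0 0.057 -270.5
1 0.018 59.1
2 0.053 -1.1
3 0.073 -92.8
4 0.059 -181.9
bigcap (array([ 0.539571  , -0.24481106,  0.25208664]), np.float64(0.0015939711921144448))
pinkcap (array([ 0.71591289, -0.22899187,  0.18939071]), np.float64(0.0003069721016328057))
```

```bash
python3 -m jog '[[-0.24,-0.21,-0.06,0,1],[-0.47,-0.43,-0.12,0,1],[-0.47,-0.43,-0.12,0,1],[-0.47,-0.43,-0.12,0,1],[-0.47,-0.43,-0.12,0,1]]'; python3 -m jog '[[-0.47,-0.43,0,0,0.7],[-0.47,-0.43,0,0,0.56],[-0.47,-0.43,0,0,0.56],[-0.47,-0.43,0,0,0.56],[-0.47,-0.43,0,0,0.56]]'; python3 -m jog '[[-0.47,-0.43,0,0,0.56],[-0.47,-0.43,0,0,0.56],[-0.47,-0.43,0,0,0.56],[-0.47,-0.43,0,0,0.56],[-0.47,-0.43,0,0,0.56]]'
```

```text
t: 0.6
eef_pos: [0.3018, 0.4446, 0.2675]
orientation: [0.163, 0.987, -0.001, 0.002]
ft_force: [0.5, 0.1, 0.5]
width: 0.0939
grip_force: 0.0
t: 1.1
eef_pos: [0.3934, 0.2784, 0.2664]
orientation: [0.163, 0.987, -0.001, 0.001]
ft_force: [-0.3, -0.5, 0.7]
width: 0.0575
grip_force: 0.0
t: 1.6
eef_pos: [0.4866, 0.1124, 0.2663]
orientation: [0.163, 0.987, -0.001, 0.001]
ft_force: [-0.1, -0.4, 0.2]
width: 0.0524
grip_force: 0.0
```

```bash
python3 -m jog '[[-0.13,-0.11,0,-0.045,0.56],[-0.27,-0.23,0,-0.09,0.56],[-0.4,-0.34,0,-0.14,0.56],[-0.476,-0.407,0,-0.182,0.56],[-0.476,-0.407,0,-0.182,0.56]]'; python3 -m jog '[[0,0,0,0,0.56],[0,0,0,0,0.56],[0,0,0,0,0.56]]'
python3 - <<'E'
from h import *
s=robot.observe(); M=R.from_quat(s['orientation']).as_matrix(); print(M.round(3),s['joints'].round(2),s['eef_pos'],np.degrees(np.arctan2(M[1,1],M[0,1])))
S=optics.read_camera("scene");T=optics.read_camera("top")
out=np.hstack([cv2.resize(S[100:300,220:420],(400,400)),cv2.resize(T[120:320,220:420],(400,400))]); cv2.imwrite("pics/a.png",out[:,:,::-1])
E
```

```text
t: 2.1
eef_pos: [0.5835, -0.0482, 0.2657]
orientation: [-0.124, 0.992, -0.001, 0.0]
ft_force: [0.1, -0.2, 0.2]
width: 0.0525
grip_force: 0.0
t: 2.4
eef_pos: [0.581, -0.0408, 0.2664]
orientation: [-0.128, 0.992, 0.001, -0.0]
ft_force: [-0.1, -0.1, -0.3]
width: 0.0527
grip_force: 0.0
[[-0.967 -0.253 -0.   ]
 [-0.253  0.967  0.001]
 [ 0.     0.001 -1.   ]] [ 0.01  0.49  0.01  1.67 -0.01  0.98  1.86] [ 0.58102353 -0.04082628  0.26643814] 104.66397125047902
```

View pics/a.png

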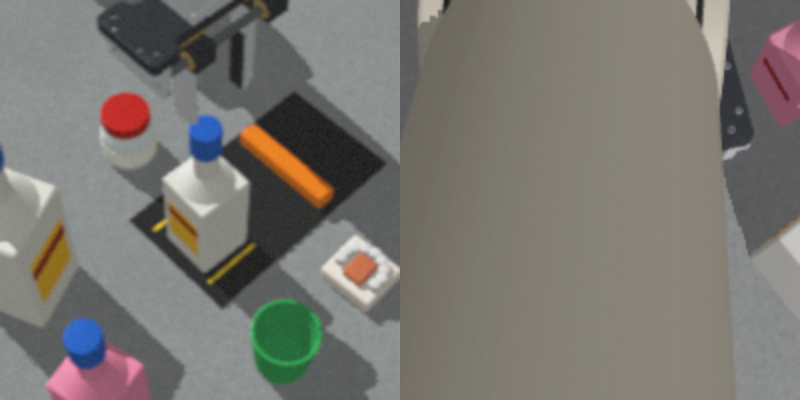

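The scene view shows the gripper above the bottle with the fingers fore and aft of the cap (cap at crop 206,135; rear fingertip about 188,115). The arm blocks the top camera. I check the fingertip projection.

```bash
python3 - <<'E'
from h import *
s=robot.observe(); M=R.from_quat(s['orientation']).as_matrix(); p=s['eef_pos']
for y in(-.026,-.039,.026,.039): print(y,(pix("scene",p+M@[0,y,.025])-[220,100])*2)
E
python3 -m jog '[[0,-0.027,0,0,0.56],[0,-0.027,0,0,0.56],[0,-0.027,0,0,0.56],[0,-0.027,0,0,0.56]]'
```

```text
-0.026 [[187.70127803 116.25072604]]
-0.039 [[176.58224739 124.33353897]]
0.026 [[230.84383228  84.88889185]]
0.039 [[241.30800295  77.28211958]]
t: 2.9
eef_pos: [0.5834, -0.0514, 0.2664]
orientation: [-0.126, 0.992, 0.0, -0.0]
ft_force: [-0.4, -0.3, -0.3]
width: 0.0533
grip_force: 0.0
```

```bash
python3 -m jog '[[0,0,0.05,0,0.56],[0,0,0.1,0,0.56],[0,0,0.15,0,0.56],[0,0,0.205,0,0.56],[0,0,0.205,0,0.56]]'; python3 -m jog '[[0,0,0,0,0.56],[0,0,0,0,0.56]]'
```

```text
t: 3.4
eef_pos: [0.5819, -0.0511, 0.203]
orientation: [-0.126, 0.992, 0.0, -0.002]
ft_force: [-0.1, -0.6, -0.5]
width: 0.0525
grip_force: 0.0
t: 3.6
eef_pos: [0.5841, -0.0514, 0.2059]
orientation: [-0.126, 0.992, -0.0, 0.001]
ft_force: [0.9, 0.8, -0.1]
width: 0.0527
grip_force: 0.0
```

```bash
python3 -m jog '[[0,0.02,0.023,0,0.56],[0,0.04,0.023,0,0.56],[0,0.06,0.023,0,0.56],[0,0.08,0.023,0,0.56],[0,0.1,0.023,0,0.56]]'; python3 -m jog '[[0,0.02,0,0,0.56],[0,0.04,0,0,0.56],[0,0.06,0,0,0.56],[0,0.08,0,0,0.56],[0,0.1,0,0,0.56]]'
python3 - <<'E'
from h import *
s=robot.observe(); p=s['eef_pos']; print(p, s['ft_force'])
S=optics.read_camera("scene"); b=big(mask(S,(105,150,60),(125,255,255),(290,120,370,200))); print(cv2.boundingRect(b))
cv2.imwrite("pics/b.png",cv2.resize(S[100:250,240:440],(800,600))[:,:,::-1])
E
```

```text
t: 4.1
eef_pos: [0.576, -0.0218, 0.1983]
orientation: [-0.126, 0.992, -0.0, 0.0]
ft_force: [0.4, -0.7, 1.1]
width: 0.0528
grip_force: 0.4
t: 4.6
eef_pos: [0.5683, 0.0073, 0.198]
orientation: [-0.126, 0.992, 0.0, -0.0]
ft_force: [-0.1, -0.2, 0.4]
width: 0.0526
grip_force: 0.2
[0.56825583 0.00732671 0.19800507] [-0.09864783 -0.21647762  0.38768479]
(340, 143, 15, 22)
```

View pics/b.png

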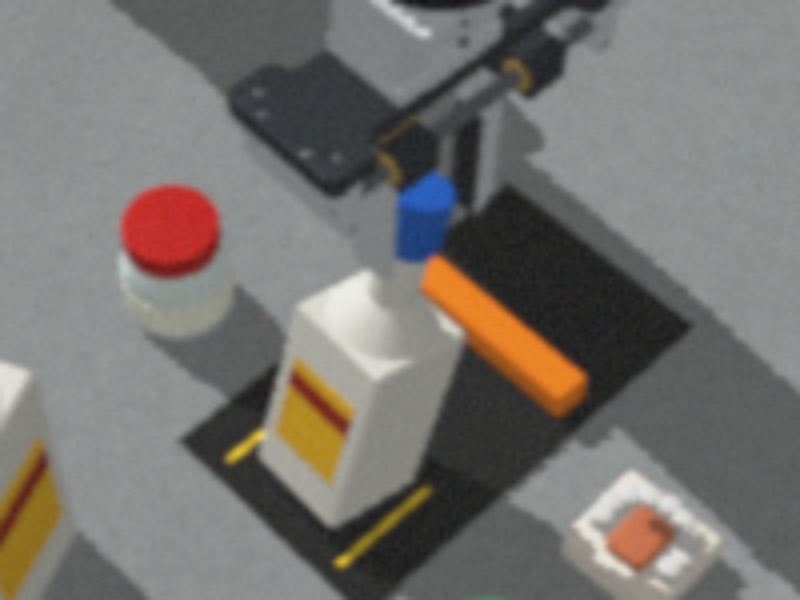

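The cap (crop 425,220) sits between the fingers and the bottle leans about 15°, with its foot still in place. I continue more slowly.

```bash
python3 -m jog '[[0,0.013,0,0,0.56],[0,0.027,0,0,0.56],[0,0.04,0,0,0.56],[0,0.053,0,0,0.56],[0,0.067,0,0,0.56]]'; python3 -m jog '[[0,0.008,0.003,0,0.56],[0,0.017,0.006,0,0.56],[0,0.025,0.01,0,0.56],[0,0.033,0.013,0,0.56],[0,0.04,0.013,0,0.56]]';python3 - <<'E'
from h import *
d=np.array([-.25,.968])
s=robot.observe(); p=s['eef_pos']; print(p, s['ft_force'],s['grip_force'], ((p[:2]-[.576,-.0175])@d*1000)); 
S=optics.read_camera("scene"); b=big(mask(S,(105,150,60),(125,255,255),(290,120,390,200))); print(cv2.boundingRect(b))
E
```

```text
t: 5.15
eef_pos: [0.5633, 0.0265, 0.198]
orientation: [-0.126, 0.992, 0.0, -0.0]
ft_force: [-1.2, -0.2, -0.2]
width: 0.0528
grip_force: 0.1
t: 5.65
eef_pos: [0.5602, 0.038, 0.194]
orientation: [-0.126, 0.992, 0.0, -0.0]
ft_force: [1.5, -0.2, 0.4]
width: 0.0529
grip_force: 0.0
[0.56018426 0.03799947 0.19395306] [ 1.46323314 -0.17416924  0.36506078] 0.0 57.6774248767364
(352, 136, 17, 22)
```

```bash
python3 -m jog '[[0,0.008,0,0,0.56],[0,0.015,0,0,0.56],[0,0.023,0.003,0,0.56],[0,0.031,0.006,0,0.56],[0,0.04,0.01,0,0.56]]';python3 - <<'E'
from h import *
d=np.array([-.25,.968])
s=robot.observe(); p=s['eef_pos']; print(p, s['ft_force'],s['grip_force'], ((p[:2]-[.576,-.0175])@d*1000)); 
S=optics.read_camera("scene"); b=big(mask(S,(105,150,60),(125,255,255),(290,120,390,200))); print(cv2.boundingRect(b))
for th in(24,26,28,30,32,34,36):
    t=np.radians(th); P=[.576,-.0175,.004]+np.array([[-.25*x,.968*x,z] for x,z in[(-.032*np.cos(t)+.206*np.sin(t),.032*np.sin(t)+.206*np.cos(t)),(-.032*np.cos(t)+.172*np.sin(t),.032*np.sin(t)+.172*np.cos(t))]]); print(th,pix("scene",P).round(1).tolist())
cv2.imwrite("pics/c.png",cv2.resize(S[100:250,260:460],(800,600))[:,:,::-1])
E
```

```text
t: 6.2
eef_pos: [0.5573, 0.0496, 0.1911]
orientation: [-0.126, 0.992, 0.0, -0.0]
ft_force: [-0.4, 0.6, -0.2]
width: 0.0524
grip_force: 0.1
[0.55733599 0.04964729 0.19106862] [-0.43338799  0.55761185 -0.2252004 ] 0.07570984773337841 69.66458091366313
(356, 133, 18, 22)
24 [[355.8, 140.4], [349.8, 154.4]]
26 [[358.3, 139.2], [351.9, 153.2]]
28 [[360.7, 138.1], [354.0, 152.2]]
30 [[363.2, 137.1], [356.0, 151.2]]
32 [[365.5, 136.2], [358.0, 150.4]]
34 [[367.7, 135.4], [359.9, 149.6]]
36 [[369.9, 134.8], [361.8, 148.9]]
```

View pics/c.png

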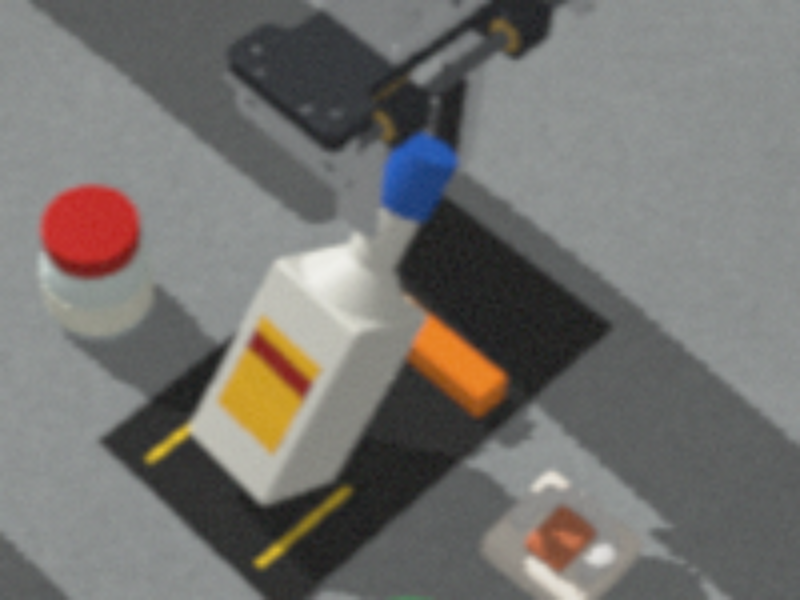

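The cap (crop 418,178) now rests on the front finger at about 32–34° of tilt, with the foot still in place. I open the fingers in small steps so the rear one comes free and the front one eases the bottle on.

```bash
python3 -m jog '[[0,0,0,0,0.6],[0,0,0,0,0.64],[0,0,0,0,0.68],[0,0,0,0,0.72],[0,0,0,0,0.76]]';python3 -m jog '[[0,0,0,0,0.8],[0,0,0,0,0.84],[0,0,0,0,0.88],[0,0,0,0,0.9],[0,0,0,0,0.9]]';python3 - <<'E'
from h import *
d=np.array([-.25,.968])
s=robot.observe(); p=s['eef_pos']; print(p, s['ft_force'],s['grip_force'], ((p[:2]-[.576,-.0175])@d*1000),s['joints'].round(2)); 
S=optics.read_camera("scene"); b=big(mask(S,(105,150,60),(125,255,255),(290,110,400,200))); print(cv2.boundingRect(b))
for th in range(34,44,2):
    t=np.radians(th); P=[.576,-.0175,.004]+np.array([[-.25*x,.968*x,z] for x,z in[(-.032*np.cos(t)+.189*np.sin(t),.032*np.sin(t)+.189*np.cos(t))]]); print(th,pix("scene",P).round(1).tolist())
E
```

```text
t: 6.75
eef_pos: [0.5574, 0.0494, 0.1912]
orientation: [-0.126, 0.992, 0.0, 0.0]
ft_force: [-0.5, 0.2, -1.2]
width: 0.0708
grip_force: 0.1
t: 7.25
eef_pos: [0.5574, 0.0495, 0.1912]
orientation: [-0.126, 0.992, 0.0, -0.0]
ft_force: [-1.3, 0.4, -0.6]
width: 0.0845
grip_force: 0.1
[0.5573938  0.04946595 0.191154  ] [-1.29204433  0.43608683 -0.60612593] 0.13846416492015123 69.47459345666465 [-0.15  0.55  0.01  1.82 -0.01  0.78  1.7 ]
(359, 132, 20, 22)
34 [[363.8, 142.6]]
36 [[365.8, 141.9]]
38 [[367.8, 141.3]]
40 [[369.7, 140.9]]
42 [[371.5, 140.5]]
```

Bottle at about 37°, resting on the front finger. Now I swing the gripper 90° about the front finger so the rear finger moves off to the side.

```bash
python3 -m jog '[[0.0225,0.005,0,0.0444,0.9],[0.0446,0.013,0,0.0889,0.9],[0.0658,0.024,0,0.1333,0.9],[0.0857,0.038,0,0.1778,0.9],[0.104,0.0545,0,0.2222,0.9]]';python3 - <<'E'
from h import *
d=np.array([-.25,.968]);n=np.array([-.968,-.25])
s=robot.observe(); p=s['eef_pos']; M=R.from_quat(s['orientation']).as_matrix(); F=(p+M@[0,s['width']/2+.00625,0])[:2]-[.576,-.0175]
print(s['ft_force'],s['grip_force'], F@d*1000,F@n*1000, np.degrees(np.arctan2(M[1,1],M[0,1]))) 
S=optics.read_camera("scene"); b=big(mask(S,(105,150,60),(125,255,255),(290,110,400,200))); print(cv2.boundingRect(b))
cv2.imwrite("pics/d.png",cv2.resize(S[100:250,260:460],(800,600))[:,:,::-1])
E
```

```text
t: 7.8
eef_pos: [0.523, 0.0575, 0.1913]
orientation: [0.224, 0.975, 0.0, 0.0]
ft_force: [0.3, -0.2, -0.0]
width: 0.0846
grip_force: 0.2
[ 0.32022941 -0.16599343 -0.04653598] 0.20085942931473255 122.86764945544363 1.13655167220144 64.1539694498483
(359, 131, 20, 22)
```

View pics/d.png

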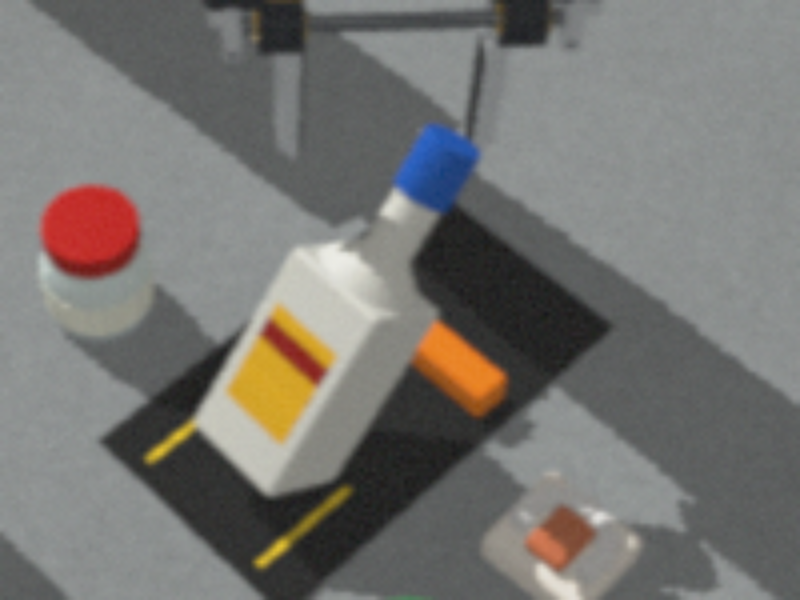

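The rear finger has swung clear to the left (crop 290,100) and the front finger still holds the cap (crop 437,168), with the bottle steady at about 38°. I finish the swing.

```bash
python3 -m jog '[[0.0238,0.003,0,0.0444,0.9],[0.0473,0.0093,0,0.0889,0.9],[0.0697,0.0187,0,0.1333,0.9],[0.0907,0.0307,0,0.1778,0.9],[0.1103,0.0455,0,0.2222,0.9]]'; python3 -m jog '[[0.015,0.0006,0,0.0278,0.9],[0.03,0.0025,0,0.0556,0.9]]'
cat > st.py <<'E'
from h import *
d=np.array([-.25,.968]);n=np.array([-.968,-.25])
s=robot.observe(); p=s['eef_pos']; M=R.from_quat(s['orientation']).as_matrix(); F=(p+M@[0,s['width']/2+.00625,0])[:2]-[.576,-.0175]
print(s['t'],p[2],s['ft_force'].round(1),"finger",F@d*1000,F@n*1000, np.degrees(np.arctan2(M[1,1],M[0,1]))) 
S=optics.read_camera("scene"); x,y,w,h=cv2.boundingRect(big(mask(S,(105,150,60),(125,255,255),(320,90,480,210)))); c=np.array([x+w/2,y+h/2])
T=np.radians(np.arange(25,80,.5)); X=-.032*np.cos(T)+.189*np.sin(T); Z=.032*np.sin(T)+.189*np.cos(T)
q=pix("scene",np.c_[.576+d[0]*X,-.0175+d[1]*X,.004+Z]); e=np.linalg.norm(q-c,axis=1); i=e.argmin()
print("cap px",c,"tilt(img)",np.degrees(T[i]),"miss",e[i])
u=F@d-.008; g=-.016*np.cos(T)+.206*np.sin(T); i=abs(g-u).argmin(); print("tilt(finger)",np.degrees(T[i]),"contact z rel mat",.016*np.sin(T[i])+.206*np.cos(T[i]),"tip",p[2]-.029)
import sys
if len(sys.argv)>1: cv2.imwrite(sys.argv[1],cv2.resize(S[100:250,260:460],(800,600))[:,:,::-1])
E
python3 st.py
```

```text
t: 8.35
eef_pos: [0.4992, 0.0842, 0.1913]
orientation: [0.542, 0.84, 0.0, 0.0]
ft_force: [0.2, 0.9, 0.2]
width: 0.0844
grip_force: 0.2
t: 8.55
eef_pos: [0.4962, 0.0929, 0.1912]
orientation: [0.612, 0.791, 0.0, 0.0]
ft_force: [0.2, 1.2, 0.8]
width: 0.0845
grip_force: 0.2
8.55 0.1912424994550229 [0.2 1.2 0.8] finger 126.85010267961805 1.1438240640199369 14.474173103275126
cap px [370.  141.5] tilt(img) 40.0 miss 0.6970532836537959
tilt(finger) 39.5 contact z rel mat 0.16913191570231453 tip 0.1622424994550229
```

Swing done and the bottle is held at 40°. Now I ease it down along the computed arc.

```bash
python3 -m jog '[[0.01,0,0.017,0,0.9],[0.02,0,0.033,0,0.9],[0.03,0,0.05,0,0.9],[0.041,0,0.067,0,0.9],[0.052,0,0.083,0,0.9]]'; python3 -m jog '[[0.0104,0,0.01,0,0.9],[0.0208,0,0.02,0,0.9],[0.0312,0,0.03,0,0.9],[0.0416,0,0.04,0,0.9],[0.052,0,0.05,0,0.9]]'; python3 st.py pics/e.png
```

```text
t: 9.1
eef_pos: [0.492, 0.1081, 0.1657]
orientation: [0.612, 0.791, 0.0, -0.0]
ft_force: [-1.7, 2.1, 1.9]
width: 0.0844
grip_force: 1.1
t: 9.6
eef_pos: [0.4882, 0.1229, 0.151]
orientation: [0.612, 0.791, -0.0, 0.0]
ft_force: [-1.5, 1.8, 0.9]
width: 0.0843
grip_force: 0.8
9.6 0.1510248407454951 [-1.5  1.8  0.9] finger 157.89198510093766 1.5011437825326115 14.495557698525463
cap px [380.  141.5] tilt(img) 53.0 miss 1.292255156879785
tilt(finger) 51.0 contact z rel mat 0.14207433593957805 tip 0.1220248407454951
```

View pics/e.png

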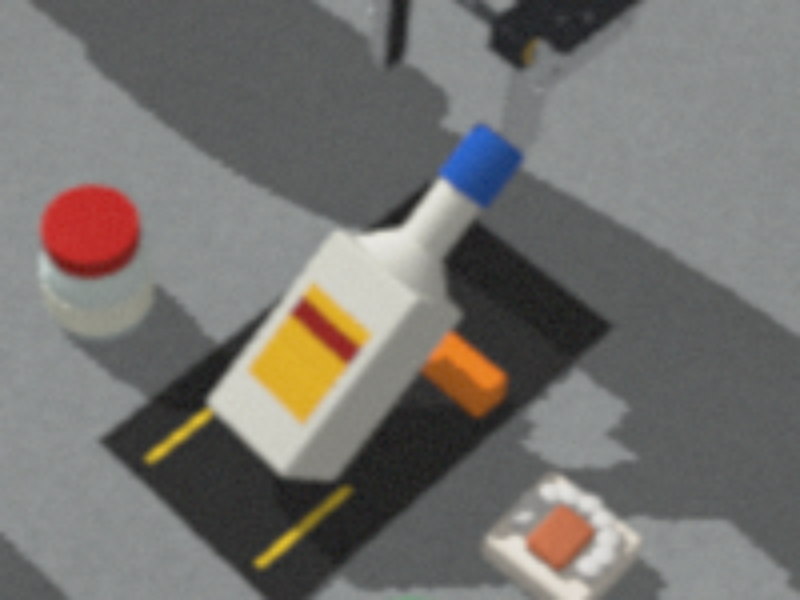

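The bottle is at about 51–53°, with the cap (crop 482,165) against the finger directly in front and the foot steady. I continue.

```bash
python3 -m jog '[[0.0095,0,0.011,0,0.9],[0.019,0,0.022,0,0.9],[0.0285,0,0.033,0,0.9],[0.038,0,0.044,0,0.9],[0.047,0,0.055,0,0.9]]'; python3 st.py
```

```text
t: 10.15
eef_pos: [0.4846, 0.1365, 0.1344]
orientation: [0.612, 0.791, -0.0, 0.0]
ft_force: [-1.0, 1.7, -0.1]
width: 0.0843
grip_force: 0.9
10.15 0.13443581798701815 [-1.   1.7 -0.1] finger 171.94682958570294 1.548933337718751 14.492749067106345
cap px [384. 142.] tilt(img) 59.5 miss 0.6891175078358537
tilt(finger) 57.00000000000001 contact z rel mat 0.12561437030022235 tip 0.10543581798701815
```

```bash
python3 -m jog '[[0.008,0,0.012,0,0.9],[0.016,0,0.023,0,0.9],[0.025,0,0.035,0,0.9],[0.033,0,0.046,0,0.9],[0.041,0,0.058,0,0.9]]'; python3 st.py pics/f.png
```

```text
t: 10.7
eef_pos: [0.4816, 0.1482, 0.117]
orientation: [0.612, 0.791, -0.0, 0.0]
ft_force: [-0.2, 1.5, -1.6]
width: 0.0846
grip_force: 0.6
10.7 0.1170237770569412 [-0.2  1.5 -1.6] finger 184.0062635662055 1.4181924093346066 14.478706191837812
cap px [387.5 144. ] tilt(img) 67.0 miss 0.4372735526575757
tilt(finger) 63.0 contact z rel mat 0.10777814733336052 tip 0.0880237770569412
```

View pics/f.png

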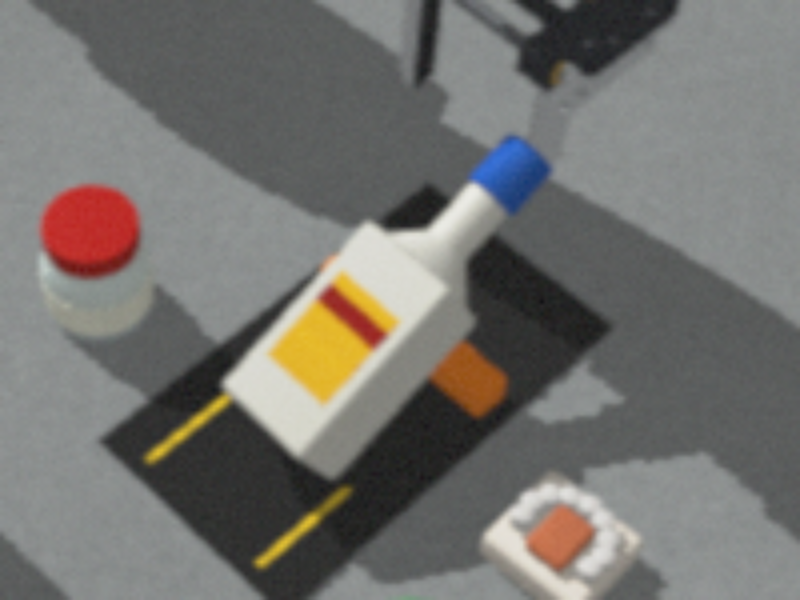

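Tilt about 65° with the body nearing the bar. I lower the fingertip a bit more for margin, then finish.

```bash
python3 -m jog '[[0.002,0,0.02,0,0.9],[0.005,0,0.04,0,0.9],[0.01,0,0.055,0,0.9],[0.015,0,0.07,0,0.9],[0.02,0,0.085,0,0.9]]'; python3 st.py
```

```text
t: 11.25
eef_pos: [0.48, 0.1543, 0.0914]
orientation: [0.612, 0.791, -0.0, -0.0]
ft_force: [-0.5, 4.0, 0.1]
width: 0.0846
grip_force: 1.6
11.25 0.09139153024650463 [-0.5  4.   0.1] finger 190.28268118160932 1.4520650333580272 14.503611894153808
cap px [388.5 148. ] tilt(img) 74.5 miss 2.031204476609216
tilt(finger) 66.5 contact z rel mat 0.09681526938876271 tip 0.06239153024650464
```

```bash
python3 -m jog '[[0.006,0,0.004,0,0.9],[0.012,0,0.008,0,0.9],[0.018,0,0.012,0,0.9],[0.024,0,0.016,0,0.9],[0.03,0,0.02,0,0.9]]'; python3 st.py pics/g.png
```

```text
t: 11.8
eef_pos: [0.4782, 0.1625, 0.0859]
orientation: [0.613, 0.79, 0.0, 0.0]
ft_force: [-0.3, -0.7, 0.1]
width: 0.0844
grip_force: 0.0
11.8 0.08592805268158941 [-0.3 -0.7  0.1] finger 198.62805115243708 1.2008861081121702 14.455248259402607
cap px [390.5 150.5] tilt(img) 79.5 miss 1.059526410263279
tilt(finger) 72.0 contact z rel mat 0.07887440510196163 tip 0.05692805268158942
```

View pics/g.png

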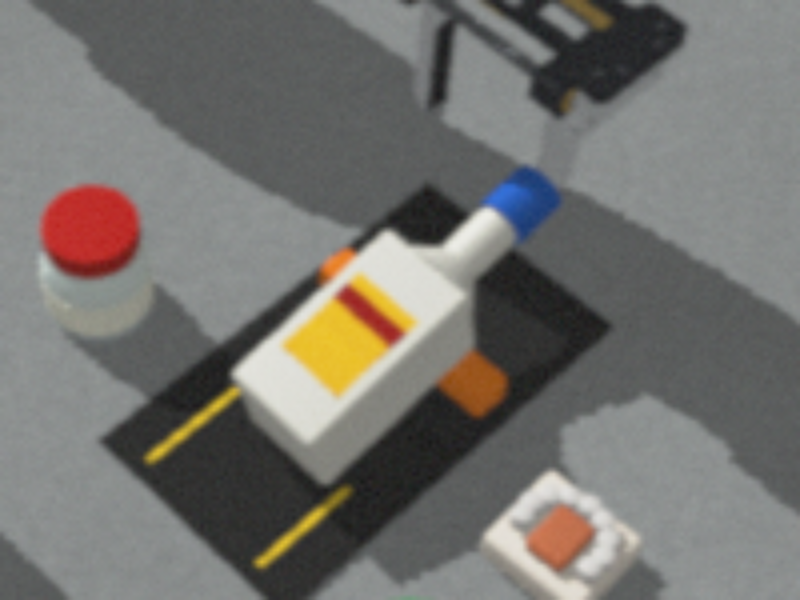

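The bottle lies on the bar (bar ends visible at crop 340,265 and 475,385), cap raised beyond it at (522,203), and the force has dropped to zero. I withdraw forward first, then up.

```bash
python3 -m jog '[[0.03,0,0,0,0.9],[0.08,0,0,0,0.9],[0.15,0,0,0,0.9],[0.22,0,0,0,0.9],[0.22,0,0,0,0.9]]'; python3 -m jog '[[0.05,0,-0.1,0,0.9],[0.1,0,-0.2,0,0.9],[0.15,0,-0.35,0,0.9],[0.2,0,-0.45,0,0.9],[0.2,0,-0.45,0,0.9]]'; python3 -m jog '[[0.1,0,-0.05,0,0.9],[0.25,0,-0.1,0,0.9],[0.4,0,-0.1,0,0.9],[0.4,0,-0.1,0,0.9],[0.4,0,-0.1,0,0.9]]'; python3 -m jog '[[0,0,0,0,0.9],[0,0,0,0,0.9],[0,0,0,0,0.9]]'
python3 - <<'E'
from h import *
S=optics.read_camera("scene");T=optics.read_camera("top")
out=np.hstack([cv2.resize(S[100:300,240:440],(400,400)),cv2.resize(T[120:320,190:390],(400,400))]); cv2.imwrite("pics/z.png",out[:,:,::-1])
E
```

```text
t: 12.35
eef_pos: [0.4602, 0.2303, 0.0857]
orientation: [0.61, 0.792, 0.001, -0.001]
ft_force: [0.4, -0.1, -0.4]
width: 0.0844
grip_force: 0.0
t: 12.85
eef_pos: [0.4484, 0.2874, 0.2247]
orientation: [0.611, 0.791, 0.004, 0.001]
ft_force: [0.4, 0.1, -0.7]
width: 0.0846
grip_force: 0.0
t: 13.35
eef_pos: [0.4159, 0.4004, 0.2495]
orientation: [0.612, 0.791, -0.001, 0.0]
ft_force: [-0.2, -0.4, 1.3]
width: 0.0846
grip_force: 0.0
t: 13.65
eef_pos: [0.417, 0.3995, 0.2508]
orientation: [0.613, 0.79, -0.0, 0.0]
ft_force: [0.5, 0.9, -0.0]
width: 0.0848
grip_force: 0.0
```

View pics/z.png

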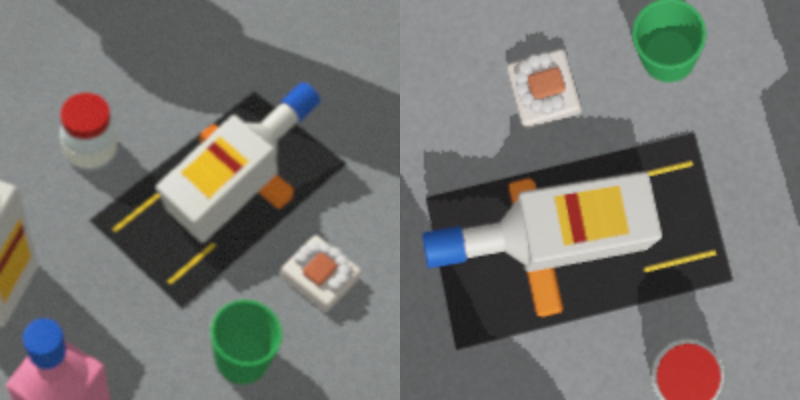

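The bottle lies across the bar with its cap raised beyond it (top crop 445,248). The jar, cast and cup are untouched and the arm is clear.

```bash
python3 -c "
from station import robot
print(robot.hand_in())"
```

```text
the job is handed in; nothing more can be done
None
```

The bottle was eased down by the finger and lies across the orange bar with its cap end raised beyond it, the jar, cast and cup were not touched, the arm is clear, and the job is handed in at about 14 s with no verdict returned.

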